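# Feed one brass blank and park it in the lane

### The job

Press the feeder's plunger all the way down once and let it come back up, so that a single brass blank slides out onto the bench. Then, with the fingertips, push that blank aside along the bench until it lies wholly between the two parallel rails of the lane. Do not pick the blank up, leave the other blanks in the feeder, leave the block, hammer, bottle and cup where they are, and finish clear of everything.

Things in the scene. Friction and masses are not known exactly. Their poses are not given: they have to be found in the camera images.
- feeder: Blank feeder, fixed: dark steel magazine (45 x 42 mm, 33 mm tall, open top) with a grey housing behind it (74 x 60 mm, 41 mm tall, at its x = 25 to 99 mm) that carries the plunger. Origin: on the bench, on the magazine's vertical axis. Blanks come out along its -x axis, through a low gap in the magazine's front face (22.5 mm from the origin).
- plunger_top (a point): Centre of the top of the plunger's round steel cap (34 mm diameter, 10 mm thick), on the feeder at its x = 62 mm, y = 0; 90 mm above the bench when up. It moves with the plunger.
- plunger (a joint): Plunger travel in m: 0 up (rest), 0.028 fully down on a hard stop. A spring returns it; about 5 N starts it, up to about 14 N is needed part-way. A hidden blade pushes the lowest blank out 2.25 mm per mm of travel and draws back as the plunger rises; the next blank then drops down, so a second press would push that one out too.
- lane: Two parallel dark steel rails fixed to the bench, each 80 mm long, 10 wide, 12 tall, 64 mm apart (inner faces), open at both ends. Origin: on the bench, midway between them. Rails run along its y axis, at its x = +/-37 mm. It lies on one side or the other of the feeder's outlet, about 112 mm from the magazine's centre line, one open end towards the ejected blank.
- blank0: The lowest blank in the magazine, the one that comes out first: plain brass disc, 32 mm diameter, 8 mm thick, about 55 g, lying flat. Origin: centre of its underside. After a full press it lies flat on the bench about 60 mm from the feeder's origin along the feeder's -x axis (up to 78 mm after a fast press).
- blank1: The second blank, the same brass disc lying on the first one in the magazine. Origin: centre of its underside. It stays in the feeder.
- blank2: The third (top) blank in the magazine. Origin: centre of its underside. It stays in the feeder.
- bench_block: Loose square steel bench block, 55 x 55 x 30 mm, standing on the other side of the outlet from the lane. Origin: centre of its underside. Leave alone.
- hammer: Loose hammer lying on the bench, 240 mm long, to the robot's right. Origin under its middle. Leave alone.
- oil: Loose amber glass bottle, 54 mm in diameter, 150 mm tall, upright, to the robot's left. Origin: centre of its underside. Leave alone.
- cup: Loose steel cup, 72 mm in diameter, 70 mm tall, upright, on the right far side. Origin: centre of its underside. Leave alone.
Not all that is in view belongs to the job. Several things have the shape of the lane; the one meant has the colours described above. What is shaped like the feeder but red or turquoise is not meant.

How it is judged:
By the outcome, as a careful person would: the job done as asked, in the order asked, and still so for the second after the job is handed in, with the robot touching nothing.
It also fails if it takes over 51 s, if anything falls off the work surface, if the arm or the gripper's body presses on something with over 40 N, if the wrist force passes 120 N, or if a joint passes its speed limit or range.

### The arm

A 6-joint arm with a two-finger parallel gripper is mounted at the origin on the work surface. World frame = base frame: x ahead of the robot, y to its left, z up, the work surface at z = 0. Lengths are in mm, angles in degrees, forces in N, time in s.
With the tool pointing down it reaches from about 325 to 775 mm from the base axis. Payload 9.3 kg.
Tool frame: the origin (TCP) lies midway between the tips of the shut fingers; the grasp point (between the pads) lies 19 mm behind it; z points along the fingers, y is the direction in which the jaws open and shut (so a half turn about z gives the same grasp; the last joint's range is limited). The gripper opens to 85 mm and grips with 20 to 120 N. Pads are 22 mm wide; open, the fingers measure 114 mm over their backs; the gripper's body (76 mm by 85 mm) begins 54 mm behind the grasp point. The pads swing forward as they close: fully open they stand 13 mm farther back than shut.
Start: joints at [-83.285, 14.817, 1.232, 76.415, 0, 81.257], TCP at [146.589, -530.102, 231.279] pointing down, gripper open.
Joint ranges: [-174.27, 174.27], [-52.1, 104.24], [-59.71, 78.15], [-110.17, 111.67], [-87.03, 83.33], [-180, 180]. Speed limits (degrees/s): [127.2, 127.2, 159.86, 180, 180, 180].

### API

Orientations are given as [roll, pitch, yaw] about the fixed x, y, z axes, in that order (R = Rz(yaw) Ry(pitch) Rx(roll)).
In Python, from station import monitor, vision, bot, models gives the robot as it stands. The module is installed in compiled form; this text tells all that it offers.
- The arm moves only by the tool arm_command, never from a script. Its arguments are lists of equal length, an entry for each row: "translation": the shift along the tool's x, y, z in cm, a list of three; "angular": the turn, a rotation vector about the tool's x, y, z in degrees, a list of three; "gripper": the closure, from 0 (fully open) to 1 (shut). In form: {"translation": [[dx, dy, dz], ...], "angular": [[ax, ay, az], ...], "gripper": [gripper, ...]}. A call has exactly 8 rows; each row is the pose to reach, as a shift and turn from the pose commanded when the call began, along the tool's axes at that moment; what a row does not reach only later rows make up. A row lasts 1/8 s, in which the tool goes at most 62.5 mm and 10.7 degrees, less where a joint would pass 70% of its speed; a pose out of reach is approached as far as the arm can. A call with a gripper value outside its range is refused whole. The fingers move at their own pace and stop on an object; "squeeze" is the grip in N (left out, the last holds). Time passes only in rows, so rows that repeat a pose let the fingers close, or fill a call up. It gives the time, the measured TCP pose, the force and the opening at its end, in the units of the state.
- monitor.get_state(): the state, without advancing time (a new reading comes with each control period).
- vision.grab_frame(name): name is "scene" or "top" or "wrist"; returns a dict with "pixels" (384x512x3 uint8, red, green, blue), "z_map" (384x512 float32, mm along the optical axis (not along the pixel's ray), 0 where there is no reading), "fx", "fy", "cx", "cy" (pixels), "eye" and "attitude" of the camera in the world. Camera axes: x right, y up, looking along -z (the intrinsics and any distortion apply to the point x, -y, -z); pixel columns grow to the right and rows downward; lengths in mm; the calibration is good to about 2 mm. A picture is of the moment at which its call begins.
- bot.sign_off(): hands the job in, once; it reports no verdict.
Trained networks look in a picture, given as the dict that the camera call returned (one of the last four; its "shot" number tells which), for a name from the list of things; names that differ only in an ending like _2 or _b are one class to them, and where a whole thing is asked for, a point or a joint stands for the part that bears it (a point fixed in the world has none). Each returns a list of dicts, best first, with "confidence" (0 to 1); they miss things now and then, are a little off and sometimes report something else, mostly with a low value. They report only what shows in the picture. A call takes as long as a camera call. They do not tell look-alikes from the thing itself.
- models.find_in(picture, name): "rect" ([centre column, centre row, width, height] in pixels, round what is visible of it).
The state is a dict: "clock": time; "q": joint angles; "qvel": joint speeds; "joint_torque": joint torques, N m; "tcp_pos": TCP position; "tcp_rot": TCP orientation; "force": force on the tool from outside, world axes, zero at the start; "wrist_torque": the same for the moment, N m; "finger_gap": finger opening in mm.
Only numpy, scipy, OpenCV 4.12 (cv2) and the standard library are available. Lean on these libraries where they do the work, as an engineer would, in place of code of your own. Each camera call takes 0.05 s, during which the arm holds its last target. There are 200 camera calls.

## Working session

There is one attempt and no reset: what is moved stays moved. The work goes in short steps, Python scripts to look and compute and a tool call to move; the robot and the scene stay as the last step left them, time stands still between calls to the robot, and variables do not carry over. Pictures are saved under pics/ and viewed, about 8 in all and at most 12, crops included, and the job is handed in when it is done.

Besides the shell and the picture viewer there is one more tool, called after "Call:" by a JSON object that holds its "fn" and its "kwargs", one argument or row to a line. arm_command: Moves the arm, as the interface text tells. Its arguments: {"type":"object","properties":{"translation":{"type":"array"},"angular":{"type":"array"},"gripper":{"type":"array"},"squeeze":{"type":"number"}},"required":["translation","angular","gripper"]}

```bash
mkdir -p pics; cat > h.py <<'E'
import numpy as np, cv2
from scipy.spatial.transform import Rotation as R
from station import monitor, vision, bot, models
def att(f):
    a=np.array(f["attitude"],float)
    return a if a.shape==(3,3) else R.from_euler('xyz',a,degrees=True).as_matrix()
def cloud(f):
    z=f["z_map"]; v,u=np.mgrid[:z.shape[0],:z.shape[1]]
    P=np.stack([(u-f["cx"])/f["fx"]*z,-(v-f["cy"])/f["fy"]*z,-z],-1)
    W=P@att(f).T+np.array(f["eye"]); W[z<=0]=np.nan
    return W
def save(f,n,crop=None,s=1):
    im=f["pixels"][...,::-1]
    if crop: im=im[crop[1]:crop[3],crop[0]:crop[2]]
    cv2.imwrite("pics/"+n,cv2.resize(im,None,fx=s,fy=s,interpolation=cv2.INTER_CUBIC))
E
python3 - <<'E'
from h import *
ims=[]
for n in ("scene","top"):
    f=vision.grab_frame(n); W=cloud(f)
    print(n,{k:f[k] for k in f if k not in("pixels","z_map")})
    for m in ("feeder","plunger_top","lane","blank0","bench_block","hammer","oil","cup"):
        for d in models.find_in(f,m)[:4]:
            c=d["rect"]; p=W[int(c[1]),int(c[0])]
            print(m,np.round(d["confidence"],2),np.round(c),np.round(p))
    ims.append(f["pixels"][...,::-1]); np.savez(n,W=W,im=f["pixels"])
cv2.imwrite("pics/a.png",cv2.resize(ims[0],(800,600))); cv2.imwrite("pics/b.png",cv2.resize(ims[1],(800,600)))
print(monitor.get_state())
E
```

```text
scene {'fx': 380.008115262175, 'fy': 380.008115262175, 'cx': 251.82621312239525, 'cy': 183.70233646969018, 'eye': array([1144.23787162, -611.86043339,  621.81942755]), 'attitude': array([58.40094994, -0.71583237, 39.31380602]), 'shot': 1}
feeder 0.88 [301. 199.  48.  49.] [700. 153.  40.]
feeder 0.63 [251. 196.  42.  50.] [588.  75.  41.]
feeder 0.57 [301. 270.  53.  65.] [850. -78.  39.]
feeder 0.24 [239. 202.   6.   2.] [568.  43.  25.]
plunger_top 0.62 [314. 249.  15.  21.] [861. -52.  84.]
plunger_top 0.52 [313. 182.  13.  12.] [716. 180.  89.]
lane 0.7 [199. 206.  45.  25.] [468. -16.   2.]
lane 0.59 [219. 177.  38.  18.] [399. 139.   2.]
bench_block 0.76 [261. 233.  27.  22.] [703. -29.  34.]
hammer 0.78 [120. 272.  86.  63.] [ 543. -321.   19.]
oil 0.79 [286. 139.  14.  45.] [500. 361.  88.]
cup 0.97 [208. 291.  39.  51.] [ 764. -268.   73.]
top {'fx': 445.38369337919016, 'fy': 445.38369337919016, 'cx': 255.39619104618936, 'cy': 189.23042035853396, 'eye': array([ 451.61568571,   19.5187752 , 1163.33777756]), 'attitude': array([  9.83086042,   0.23563743, -89.30416902]), 'shot'
[... 849 characters left out ...]
 [221. 216.  14.  12.] [573. 111.  94.]
{'clock': 0.9, 'q': array([-8.32853437e+01,  1.48165499e+01,  1.23278761e+00,  7.64153245e+01,
        6.31560253e-05,  8.12535828e+01]), 'qvel': array([ 0.01513916, -0.00605766,  0.1266077 ,  0.07265026, -0.01832691,
        0.09493163]), 'joint_torque': array([ 1.52592187e-03, -5.55364537e+01,  3.44736743e+01,  1.45702623e-03,
       -4.96421046e-05,  9.07182255e-06]), 'tcp_pos': array([ 146.58882206, -530.11010264,  231.28642576]), 'tcp_rot': array([1.79999088e+02, 7.64516319e-05, 1.54610736e+01]), 'force': array([-0.56635476, -0.10353852, -0.06420761]), 'wrist_torque': array([-0.0165581 ,  0.01805578,  0.0202192 ]), 'finger_gap': 85.05078151072325}
```

View pics/a.png

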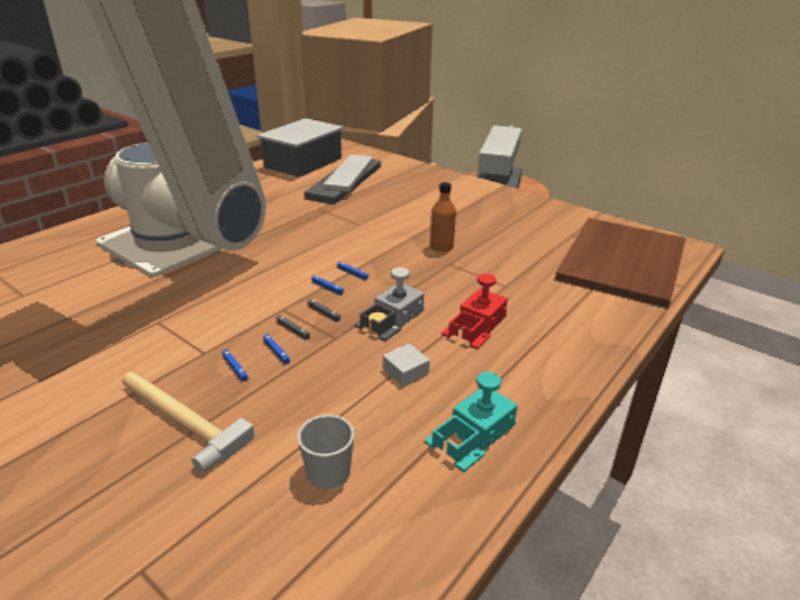

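View pics/b.png

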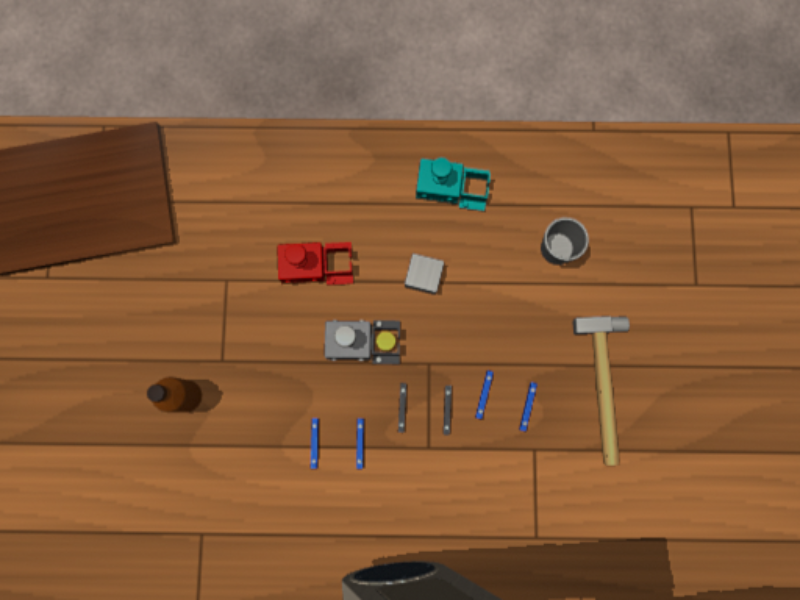

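The scene picture (800x600) shows the grey feeder at (395,305) with its brass blank, and the dark-rail lane at (308,318). The look-alikes are red, turquoise and blue. In the top view the housing is at (347,340), the magazine at (386,341) and the dark rails at (402,407) and (448,410), so the blank exits to the right, which is world −y.

```bash
python3 - <<'E'
from h import *
def rect(W,m,name):
    n,l,s,c=cv2.connectedComponentsWithStats(m.astype(np.uint8))
    for i in range(1,n):
        if s[i,4]>=12:
            p=W[l==i]; r=cv2.minAreaRect(p[:,:2].astype(np.float32))
            print(name,s[i,4],"px",np.round(c[i]),"mean",np.round(p.mean(0),1),"rect",np.round(r[0],1),np.round(r[1],1),round(r[2],1))
for n,(u0,u1,v0,v1) in {"top":(195,310,150,285),"scene":(160,300,150,240)}.items():
    d=np.load(n+".npz"); W=d["W"]; im=d["im"].astype(int)
    box=np.zeros(W.shape[:2],bool); box[v0:v1,u0:u1]=1
    mx,mn=im.max(2),im.min(2); grey=(mx-mn<30); z=W[...,2]
    rect(W,box&(z>80)&(z<100)&grey,n+" cap")
    rect(W,box&(z>35)&(z<48)&grey,n+" housing")
    rect(W,box&(z>27)&(z<38)&grey,n+" mag/block")
    rect(W,box&grey&(mx<110)&(z<20),n+" rails")
    rect(W,box&(im[...,0]>120)&(im[...,2]<70)&(im[...,1]>0.75*im[...,0])&(z>15),n+" brass")
E
```

```text
top cap 153 px [221. 215.] mean [573.8 109.9  89.7] rect [574.7 110.2] [32. 32.] 1.0
top housing 523 px [223. 218.] mean [571.6 108.6  40.9] rect [572.9 110.3] [58.9 71.7] 0.8
top mag/block 397 px [271. 175.] mean [687.1 -13.8  30.2] rect [687.5 -14.1] [55.1 54.7] 77.3
top mag/block 91 px [245. 216.] mean [579.3  51.9  32.1] rect [575.5  50.9] [46.8 48.4] 0.6
top mag/block 35 px [224. 229.] mean [544.1 106.1  32.9] rect [545.3 105.2] [ 7. 61.] 1.2
top rails 46 px [249. 207.] mean [606.   42.8   4.9] rect [606.1  42.9] [ 8.6 31.5] 0.7
top rails 114 px [246. 228.] mean [548.9  51.    7.3] rect [563.1  50.2] [48.1 47.2] 0.6
top rails 112 px [257. 261.] mean [466.4  20.1  12.2] rect [466.7  19.9] [ 9.8 78.7] 87.7
top rails 115 px [286. 262.] mean [463.7 -53.6  11.8] rect [463.8 -54. ] [10.7 76. ] 87.0
top brass 116 px [246. 218.] mean [574.3  48.6  23.9] rect [574.8  48.5] [28.4 28.3] 0.8
scene cap 69 px [256. 175.] mean [580.3 104.4  90.3] rect [577.2 106.7] [28.2 28.1] 62.2
scene housing 295 px [255. 191.] mean [582.3  99.   41.7] rect [577.7  98.4] [59.9 90.2] 0.6
scene mag/block 190 px [249. 198.] mean [585.9  69.6  32.5] rect [579.5  81.9] [119.5  57.5] 89.7
scene mag/block 311 px [259. 229.] mean [692.6 -19.3  31.3] rect [691.2 -17.8] [54.7 53.7] 76.8
scene rails 83 px [207. 199.] mean [472.8  15.    9.5] rect [469.9  15.9] [ 8.7 79.1] 89.1
scene rails 213 px [254. 207.] mean [602.8  69.8  10.2] rect [607.  82.] [122.5  28.8] 80.3
scene rails 91 px [187. 210.] mean [471.1 -58.4   9.8] rect [467.4 -56.3] [10.5 74.9] 87.9
scene rails 25 px [231. 207.] mean [556.   25.9  10.6] rect [555.8  26.1] [ 5.9 32.5] 81.3
scene rails 16 px [174. 224.] mean [ 487.6 -120.1    3.3] rect [ 491.  -121.1] [ 1.9 73.2] 75.7
scene rails 35 px [249. 236.] mean [676.3 -40.7  13.4] rect [678.4 -41.2] [ 3.2 37.6] 78.2
scene rails 34 px [270. 237.] mean [718.5 -10.5  13.3] rect [717.2 -14.9] [33.4  3.7] 77.6
```

```bash
cat >> h.py <<'E'
def shift(frompos,fromyaw,to,yaw):
    "tool pointing down: cm shift in tool axes, tool z turn"
    Rm=R.from_euler('xyz',[180,0,fromyaw],degrees=True).as_matrix()
    return np.round(Rm.T@(np.array(to,float)-frompos)/10,2), -(yaw-fromyaw)
E
python3 - <<'E'
from h import *
a=np.array([146.6,-530.1,231.3]); b=np.array([575,110,200])
m=(a+b)/2; print(m)
for k in (4,8): print(k,shift(a,15.46,a+(m-a)*k/8,15.46+82.3*k/8))
for k in (4,8): print(k,shift(m,97.76,m+(b-m)*k/8,97.76+82.24*k/8))
E
```

```text
[ 360.8  -210.05  215.65]
4 (array([ 14.59, -12.57,   0.78]), -41.15)
8 (array([ 29.18, -25.14,   1.56]), -82.29999999999998)
4 (array([14.41, 12.77,  0.78]), -41.11999999999999)
8 (array([28.82, 25.55,  1.57]), -82.24)
```

Call:
{"fn": "arm_command", "kwargs": {
  "translation": [
    [3.65,-3.14,0.2],
    [7.3,-6.29,0.39],
    [10.94,-9.43,0.59],
    [14.59,-12.57,0.78],
    [18.24,-15.71,0.98],
    [21.89,-18.86,1.17],
    [25.53,-22.0,1.37],
    [29.18,-25.14,1.56]
  ],
  "angular": [
    [0,0,-10.2],
    [0,0,-20.4],
    [0,0,-30.6],
    [0,0,-40.8],
    [0,0,-51],
    [0,0,-61.4],
    [0,0,-71.8],
    [0,0,-82.3]
  ],
  "gripper": [1,1,1,1,1,1,1,1],
  "squeeze": 30
}}

```text
clock: 1.9
tcp_pos: [361.5, -208.7, 215.9]
tcp_rot: [180.0, 0.0, 98.1]
force: [-0.1, -0.6, -0.1]
finger_gap: -0.1
```

Call:
{"fn": "arm_command", "kwargs": {
  "translation": [
    [3.6,3.19,0.2],
    [7.2,6.38,0.39],
    [10.81,9.57,0.59],
    [14.41,12.77,0.78],
    [18.0,15.96,0.98],
    [21.6,19.15,1.18],
    [25.2,22.35,1.37],
    [28.82,25.55,1.57]
  ],
  "angular": [
    [0,0,-10.2],
    [0,0,-20.4],
    [0,0,-30.6],
    [0,0,-40.8],
    [0,0,-51],
    [0,0,-61.4],
    [0,0,-71.8],
    [0,0,-82.2]
  ],
  "gripper": [1,1,1,1,1,1,1,1]
}}

```text
clock: 2.9
tcp_pos: [575.9, 111.5, 199.9]
tcp_rot: [-180.0, 0.0, -179.7]
force: [1.6, -0.8, 0.9]
finger_gap: -0.2
```

```bash
python3 - <<'E'
from h import *
f=vision.grab_frame("wrist"); W=cloud(f); save(f,"w1.png",s=1.5); np.savez("w1",W=W,im=f["pixels"])
s=monitor.get_state(); print(s["tcp_pos"],s["tcp_rot"],s["force"],f["eye"],f["attitude"])
for m in ("plunger_top","lane","blank0"):
    for d in models.find_in(f,m)[:3]: print(m,d, W[int(d["rect"][1]),int(d["rect"][0])])
z=W[...,2]; im=f["pixels"].astype(int); g=(im.max(2)-im.min(2)<30)
for n,a,b in (("cap",80,100),("hous",35,48),("mag",27,34),("rail",9,15)):
    k,l,st,c=cv2.connectedComponentsWithStats(((z>a)&(z<b)&g).astype(np.uint8))
    for i in range(1,k):
        if st[i,4]>150:
            r=cv2.minAreaRect(W[l==i][:,:2].astype(np.float32)); print(n,st[i,4],np.round(c[i]),np.round(r[0],1),np.round(r[1],1),round(r[2],1))
E
```

```text
[578.09459564 115.35301742 199.02559188] [ 1.79889273e+02  5.16334373e-02 -1.79063756e+02] [-1.72410225  1.35643958 -1.48998776] [506.72545704 110.96413351 341.95329342] [-1.58775006e+01  3.82075399e-04  9.02497287e+01]
plunger_top {'rect': [260.1, 189.3, 39.1, 36.6], 'confidence': 0.57} [575.50652229 110.04109533  88.58560951]
plunger_top {'rect': [359.1, 323.3, 10.6, 7.2], 'confidence': 0.51} [708.61530263 205.73969869  88.97341627]
lane {'rect': [276.8, 24.1, 88.9, 46.4], 'confidence': 0.98} [ 4.29853240e+02  1.25071389e+02 -3.46605430e-02]
lane {'rect': [41.8, 84.7, 16.9, 80.6], 'confidence': 0.82} [ 487.8217449  -111.56263724   10.75547964]
lane {'rect': [131.2, 58.1, 93.9, 93.8], 'confidence': 0.75} [ 4.61685701e+02 -2.23558487e+01 -2.66500352e-01]
blank0 {'rect': [199.2, 173.3, 31.7, 27.7], 'confidence': 0.62} [576.32624025  45.5946612   22.37384926]
blank0 {'rect': [5.0, 298.2, 10.1, 15.0], 'confidence': 0.5} [ 744.76730446 -213.99643904   -0.86369832]
cap 1185 [259. 188.] [575.6 109.2] [32.5 32.4] 0.4
hous 3128 [259. 170.] [575.5 109.2] [59.3 74. ] 0.1
mag 497 [200. 176.] [576.1  47.7] [44.2 45.7] 89.9
mag 1707 [148. 268.] [689.7 -14.2] [52.7 54.9] 76.3
rail 847 [95. 59.] [466.2 -54.2] [10.9 77.7] 87.5
rail 813 [170.  62.] [469.   19.7] [ 9.9 77.7] 87.7
rail 202 [504. 325.] [777.3 417.9] [74.4 10.8] 4.5
```

View pics/w1.png

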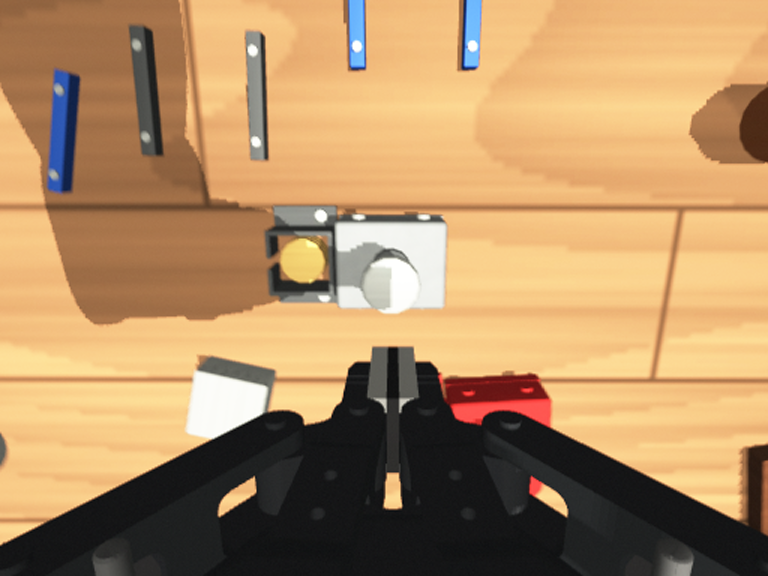

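The wrist view confirms the setup. The cap is at pixel (390,285), the magazine with the brass blank at (302,260) and the dark rails at (145,90) and (257,95). In world coordinates the cap is about (575,110), the magazine (575,48) and the lane centre (466,−17).

Call:
{"fn": "arm_command", "kwargs": {
  "translation": [
    [0,0,2.5],
    [0,0,5],
    [0,0,7],
    [0,0,8.5],
    [0,0,9.5],
    [0,0,10],
    [0,0,10],
    [0,0,10]
  ],
  "angular": [
    [0,0,0],
    [0,0,0],
    [0,0,0],
    [0,0,0],
    [0,0,0],
    [0,0,0],
    [0,0,0],
    [0,0,0]
  ],
  "gripper": [1,1,1,1,1,1,1,1]
}}

```text
clock: 4.1
tcp_pos: [575.4, 110.1, 100.5]
tcp_rot: [180.0, 0.1, 180.0]
force: [-0.1, -0.1, 0.9]
finger_gap: -0.2
```

Call:
{"fn": "arm_command", "kwargs": {
  "translation": [
    [0,0,0.6],
    [0,0,1.1],
    [0,0,1.5],
    [0,0,1.9],
    [0,0,2.3],
    [0,0,2.7],
    [0,0,3.1],
    [0,0,3.5]
  ],
  "angular": [
    [0,0,0],
    [0,0,0],
    [0,0,0],
    [0,0,0],
    [0,0,0],
    [0,0,0],
    [0,0,0],
    [0,0,0]
  ],
  "gripper": [1,1,1,1,1,1,1,1]
}}

```text
clock: 5.1
tcp_pos: [575.2, 110.1, 65.5]
tcp_rot: [180.0, 0.1, 180.0]
force: [-2.4, -0.4, 8.8]
finger_gap: 0.2
```

Call:
{"fn": "arm_command", "kwargs": {
  "translation": [
    [0,0,0.1],
    [0,0,0.15],
    [0,0,0.2],
    [0,0,0.25],
    [0,0,0.3],
    [0,0,0.35],
    [0,0,0.4],
    [0,0,0.4]
  ],
  "angular": [
    [0,0,0],
    [0,0,0],
    [0,0,0],
    [0,0,0],
    [0,0,0],
    [0,0,0],
    [0,0,0],
    [0,0,0]
  ],
  "gripper": [1,1,1,1,1,1,1,1]
}}

```text
clock: 6.1
tcp_pos: [575.3, 110.1, 62.0]
tcp_rot: [180.0, 0.1, 180.0]
force: [-3.8, -0.1, 12.6]
finger_gap: 0.1
```

Call:
{"fn": "arm_command", "kwargs": {
  "translation": [
    [0,0,0.03],
    [0,0,0.06],
    [0,0,0.09],
    [0,0,0.12],
    [0,0,0.15],
    [0,0,0.15],
    [0,0,0.15],
    [0,0,0.15]
  ],
  "angular": [
    [0,0,0],
    [0,0,0],
    [0,0,0],
    [0,0,0],
    [0,0,0],
    [0,0,0],
    [0,0,0],
    [0,0,0]
  ],
  "gripper": [1,1,1,1,1,1,1,1]
}}

```text
clock: 7.1
tcp_pos: [575.4, 110.1, 61.9]
tcp_rot: [180.0, 0.2, 180.0]
force: [-8.2, -0.4, 24.2]
finger_gap: 0.0
```

Between commanded z 61 and 59.5 the tip stayed put (62.0, then 61.9) while the force doubled, so the plunger is on its hard stop. I'll raise slowly, then move over to the blank.

Call:
{"fn": "arm_command", "kwargs": {
  "translation": [
    [0,0,-0.7],
    [0,0,-1.4],
    [0,0,-2.1],
    [0,0,-2.9],
    [0,0,-4],
    [0,0,-6],
    [0,0,-8],
    [0,0,-10]
  ],
  "angular": [
    [0,0,0],
    [0,0,0],
    [0,0,0],
    [0,0,0],
    [0,0,0],
    [0,0,0],
    [0,0,0],
    [0,0,0]
  ],
  "gripper": [1,1,1,1,1,1,1,1]
}}

```text
clock: 8.1
tcp_pos: [574.8, 109.9, 160.3]
tcp_rot: [-180.0, -0.0, 180.0]
force: [-0.2, 0.4, -0.3]
finger_gap: -0.3
```

Call:
{"fn": "arm_command", "kwargs": {
  "translation": [
    [-0.6,-2,-0.7],
    [-1.2,-4,-1.4],
    [-1.8,-6,-2.1],
    [-2.4,-8,-2.8],
    [-3.0,-10,-3.5],
    [-3.5,-11.5,-4],
    [-3.7,-12.2,-4],
    [-3.7,-12.2,-4]
  ],
  "angular": [
    [0,0,0],
    [0,0,0],
    [0,0,0],
    [0,0,0],
    [0,0,0],
    [0,0,0],
    [0,0,0],
    [0,0,0]
  ],
  "gripper": [0.8,0.8,0.8,0.8,0.8,0.8,0.8,0.8]
}}

```text
clock: 9.1
tcp_pos: [612.0, -12.3, 199.1]
tcp_rot: [180.0, -0.0, 179.9]
force: [-0.4, 0.4, -0.7]
finger_gap: 17.0
```

```bash
cat > look.py <<'E'
from h import *; import sys
f=vision.grab_frame("wrist"); W=cloud(f); save(f,sys.argv[1],s=1.5)
s=monitor.get_state(); print(s["clock"],s["tcp_pos"],s["tcp_rot"],s["force"],s["finger_gap"])
z=W[...,2]; im=f["pixels"].astype(int); g=(im.max(2)-im.min(2)<30)
brass=(im[...,2]<0.55*im[...,0])&(im[...,1]>0.72*im[...,0])
def comp(n,m):
    k,l,st,c=cv2.connectedComponentsWithStats(m.astype(np.uint8))
    for i in range(1,k):
        if st[i,4]>120:
            p=W[l==i]; r=cv2.minAreaRect(p[:,:2].astype(np.float32)); print(n,st[i,4],np.round(c[i]),np.round(r[0],1),np.round(r[1],1),round(r[2],1),"z",np.round(np.median(p[:,2]),1))
for n,a,b in (("cap",80,100),("mag/block",27,34),("rail",9,15)): comp(n,(z>a)&(z<b)&g)
comp("brass",brass&(z>4)&(z<35))
comp("disc z",(z>5)&(z<9.3))
E
python3 look.py w2.png
```

```text
9.15 [611.80905884 -11.80969311 199.18242598] [ 1.79983921e+02 -3.36508673e-02  1.79956897e+02] [0.63219609 0.8857714  0.23026228] 17.00920066635063
cap 1394 [409. 146.] [575.9 108.4] [32.6 32.8] 2.4 z 89.1
mag/block 718 [328. 140.] [575.3  48.7] [48.8 57.3] 89.0 z 32.1
mag/block 1738 [261. 242.] [689.7 -15.5] [54.5 55.8] 76.8 z 29.3
mag/block 215 [ 73. 271.] [ 726.  -226.2] [59.  21.1] 38.1 z 30.5
mag/block 262 [ 44. 297.] [ 753.6 -260.2] [49.9 16.2] 39.2 z 30.7
rail 672 [217.  32.] [476.4 -55. ] [ 9.8 57.4] 88.0 z 11.3
rail 690 [293.  34.] [478.   18.7] [ 9.7 60.1] 87.6 z 11.3
rail 146 [ 82. 264.] [ 726.7 -226.7] [54.8 19.2] 37.6 z 12.3
disc z 186 [86. 37.] [ 479.  -184.2] [ 2.9 66.9] 74.8 z 7.3
disc z 678 [261. 137.] [576.2 -12.4] [29.6 31. ] 0.3 z 7.3
disc z 186 [415. 228.] [680.9 165.5] [  9.8 121.6] 10.9 z 7.1
```

View pics/w2.png

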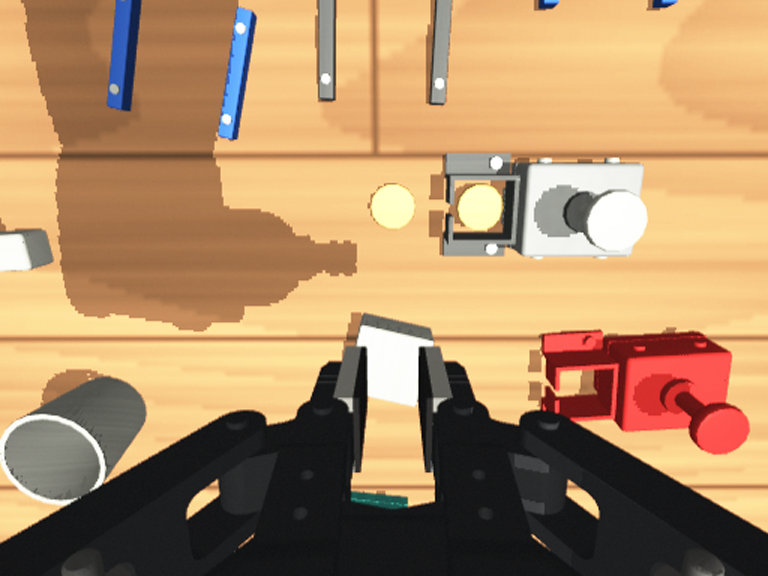

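The picture shows a single blank at pixel (392,205), world (575.5,−12), with another still in the magazine at (480,206) and the plunger back up at z≈90. Next I'll lower the tips, jaws 17 mm apart so they cradle the disc, between the blank and the block.

Call:
{"fn": "arm_command", "kwargs": {
  "translation": [
    [0,0,4],
    [0,0,9],
    [0,0,13],
    [0,0,16],
    [0,0,18],
    [0,0,19],
    [0,0,19.6],
    [0,0,19.6]
  ],
  "angular": [
    [0,0,0],
    [0,0,0],
    [0,0,0],
    [0,0,0],
    [0,0,0],
    [0,0,0],
    [0,0,0],
    [0,0,0]
  ],
  "gripper": [0.8,0.8,0.8,0.8,0.8,0.8,0.8,0.8]
}}

```text
clock: 10.15
tcp_pos: [612.1, -11.8, 3.7]
tcp_rot: [-180.0, 0.0, 180.0]
force: [0.1, 0.8, -0.1]
finger_gap: 16.8
```

Call:
{"fn": "arm_command", "kwargs": {
  "translation": [
    [0.5,0,0],
    [1.0,0,0],
    [1.5,0,0],
    [2.2,-0.1,0],
    [2.9,-0.2,0],
    [3.6,-0.3,0],
    [4.3,-0.4,0],
    [5.0,-0.5,0]
  ],
  "angular": [
    [0,0,0],
    [0,0,0],
    [0,0,0],
    [0,0,0],
    [0,0,0],
    [0,0,0],
    [0,0,0],
    [0,0,0]
  ],
  "gripper": [0.8,0.8,0.8,0.8,0.8,0.8,0.8,0.8]
}}

```text
clock: 11.15
tcp_pos: [561.5, -17.1, 3.5]
tcp_rot: [-180.0, -0.0, 180.0]
force: [0.4, 0.1, -0.3]
finger_gap: 17.0
```

```bash
python3 look.py w3.png
```

```text
11.2 [560.60371951 -17.03445197   3.40814677] [ 1.79998178e+02 -5.22472126e-02  1.79955171e+02] [-1.23744518  0.0630622   0.4929578 ] 17.14114287601175
cap 10298 [261. 358.] [546.8 -17.3] [56.3 12.6] 89.9 z 89.1
cap 3793 [ 53. 363.] [552.3 -65.6] [22.2 12.6] 52.4 z 85.6
cap 3544 [467. 363.] [552.8  30.4] [12.8 21.5] 41.0 z 85.1
mag/block 3444 [448. 274.] [557.2  52.6] [56.1 45.8] 72.8 z 31.6
mag/block 138 [233. 253.] [550.7 -28.7] [7.1 2.8] 69.6 z 30.3
mag/block 184 [288. 260.] [560.6  -5.5] [ 6.7 21.3] 89.8 z 30.3
rail 3406 [168.  66.] [479.2 -55.1] [10.4 51.6] 87.7 z 11.4
rail 3525 [349.  69.] [480.8  18.5] [10.4 54.5] 87.5 z 11.3
rail 239 [26. 28.] [ 463.8 -108.3] [6.9 5.8] 83.6 z 12.7
rail 171 [ 19. 166.] [ 517.9 -122.8] [5.6 7.2] 1.1 z 12.7
rail 1026 [421. 238.] [551.1  59.7] [17.3 79.3] 17.7 z 12.0
rail 270 [433. 288.] [578.7  66.7] [23.1  1.8] 0.1 z 12.2
brass 136 [261. 177.] [526.3 -17.3] [ 9.4 28.6] 1.6 z 6.1
brass 581 [250. 223.] [546.2 -23.5] [27.7  9.5] 56.9 z 7.3
disc z 1268 [44. 94.] [ 492.  -110.8] [ 2.9 79.8] 75.2 z 7.3
disc z 344 [182.  66.] [478.6 -50.3] [ 1.  52.9] 87.9 z 7.2
disc z 305 [336.  67.] [480.   13.8] [ 0.7 55.2] 87.6 z 7.2
disc z 3363 [262. 203.] [537.2 -17.2] [31.5 31.4] 87.9 z 7.3
disc z 267 [422. 222.] [546.6  59.8] [10.4  7.8] 63.7 z 8.2
disc z 694 [429. 231.] [552.3  63.3] [ 9.7 78.2] 7.5 z 7.3
```

View pics/w3.png

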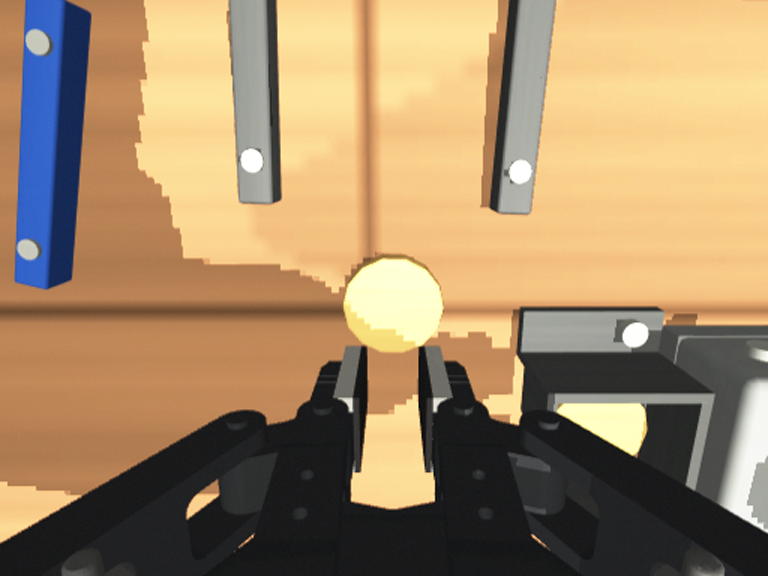

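The disc sits centred between the tips at pixel (393,303), world (537,−17), with the lane mouth straight ahead. I'll continue the push into the lane.

Call:
{"fn": "arm_command", "kwargs": {
  "translation": [
    [0.8,0,0],
    [1.7,0,0],
    [2.7,0,0],
    [3.7,0,0],
    [4.7,0,0],
    [5.6,0,0],
    [6.4,0,0],
    [6.8,0,0]
  ],
  "angular": [
    [0,0,0],
    [0,0,0],
    [0,0,0],
    [0,0,0],
    [0,0,0],
    [0,0,0],
    [0,0,0],
    [0,0,0]
  ],
  "gripper": [0.8,0.8,0.8,0.8,0.8,0.8,0.8,0.8]
}}

```text
clock: 12.2
tcp_pos: [493.5, -16.9, 3.5]
tcp_rot: [-180.0, 0.0, 180.0]
force: [-0.6, -0.3, 0.3]
finger_gap: 17.0
```

Call:
{"fn": "arm_command", "kwargs": {
  "translation": [
    [0.1,0,0],
    [0.2,0,0],
    [0.3,0,0],
    [0.3,0,0],
    [0.1,0,0],
    [-0.3,0,0],
    [-0.7,0,0],
    [-1.0,0,0]
  ],
  "angular": [
    [0,0,0],
    [0,0,0],
    [0,0,0],
    [0,0,0],
    [0,0,0],
    [0,0,0],
    [0,0,0],
    [0,0,0]
  ],
  "gripper": [0.8,0.8,0.8,0.8,0.8,0.8,0.8,0.8]
}}

```text
clock: 13.2
tcp_pos: [504.4, -16.9, 3.5]
tcp_rot: [180.0, 0.0, 180.0]
force: [-0.0, -0.4, 0.1]
finger_gap: 17.4
```

Call:
{"fn": "arm_command", "kwargs": {
  "translation": [
    [0,0,-0.5],
    [0,0,-1.5],
    [0,0,-3.5],
    [0,0,-6],
    [0,0,-9],
    [0,0,-12],
    [0,0,-15],
    [0,0,-17]
  ],
  "angular": [
    [0,0,0],
    [0,0,0],
    [0,0,0],
    [0,0,0],
    [0,0,0],
    [0,0,0],
    [0,0,0],
    [0,0,0]
  ],
  "gripper": [0.8,0.8,0.8,0.8,0.8,0.8,0.8,0.8]
}}

```text
clock: 14.2
tcp_pos: [504.1, -16.9, 175.8]
tcp_rot: [-180.0, 0.1, 180.0]
force: [-0.4, -0.5, -0.1]
finger_gap: 17.1
```

```bash
python3 look.py w4.png; python3 - <<'E'
from h import *
f=vision.grab_frame("top"); save(f,"t4.png",(90,80,430,330),2.3)
W=cloud(f)
for m in ("bench_block","hammer","oil","cup"):
    for d in models.find_in(f,m)[:1]: print(m,d, np.round(W[int(d["rect"][1]),int(d["rect"][0])]))
E
```

```text
14.25 [504.8719195  -17.05382518 177.83132322] [-179.94394937    0.2759701   179.96390376] [0.97444748 0.21483722 2.88599953] 17.002185829339844
cap 1224 [411. 277.] [574.6 109.3] [33.8 30.3] 60.7 z 89.1
mag/block 866 [349. 238.] [571.3  86.2] [ 56.  119.7] 9.7 z 31.4
mag/block 832 [263. 328.] [675.2 -13.3] [52.5 26.6] 76.5 z 29.3
rail 809 [223. 135.] [465.8 -54.3] [ 9.2 78.8] 87.9 z 11.4
rail 805 [298. 137.] [468.2  18.9] [ 9.8 77.9] 87.7 z 11.3
rail 149 [ 29. 261.] [ 597.8 -274.6] [36.6 17.7] 52.3 z 11.8
rail 133 [265. 310.] [662.6 -11.4] [50.4  4.6] 79.9 z 12.5
brass 152 [  3. 244.] [ 576.3 -295.8] [34.2  4.7] 4.8 z 11.3
disc z 238 [446.  73.] [409.6 156.4] [79.1  2.4] 0.0 z 7.1
disc z 122 [368.  69.] [405.   82.2] [69.2  1.2] 0.3 z 7.2
disc z 179 [ 96. 142.] [ 472.9 -182.6] [ 2.3 79.4] 75.0 z 7.4
disc z 789 [262. 137.] [467.  -17.1] [30.7 30.9] 0.2 z 7.4
disc z 125 [327. 217.] [548.5  47.1] [12.2 45.2] 1.1 z 7.7
disc z 161 [ 23. 253.] [ 590.  -284.3] [64.4 21.7] 42.4 z 7.2
bench_block {'rect': [269.1, 173.5, 20.1, 26.8], 'confidence': 0.75} [692.  -8.  28.]
hammer {'rect': [383.9, 250.7, 33.9, 96.0], 'confidence': 0.87} [ 497. -299.   21.]
oil {'rect': [111.7, 251.8, 31.5, 24.0], 'confidence': 0.89} [483. 362. 114.]
cup {'rect': [358.4, 155.6, 31.9, 29.9], 'confidence': 0.58} [ 749. -247.    3.]
```

View pics/w4.png

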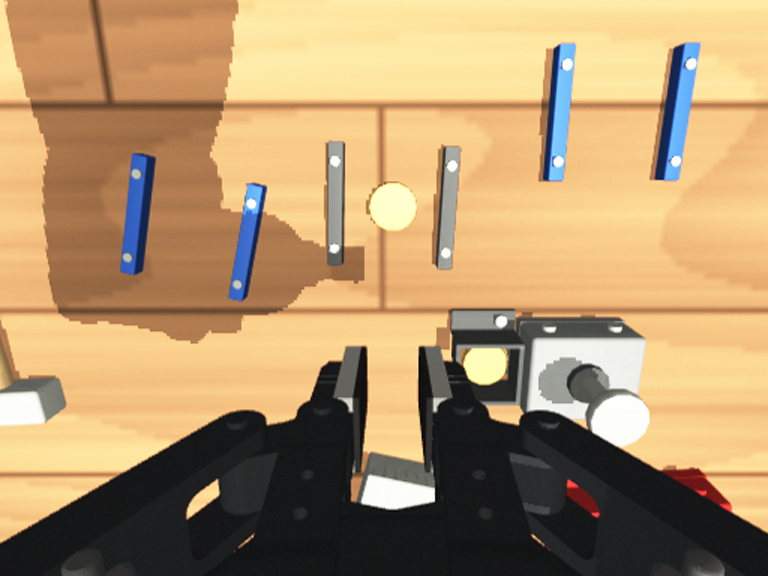

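View pics/t4.png

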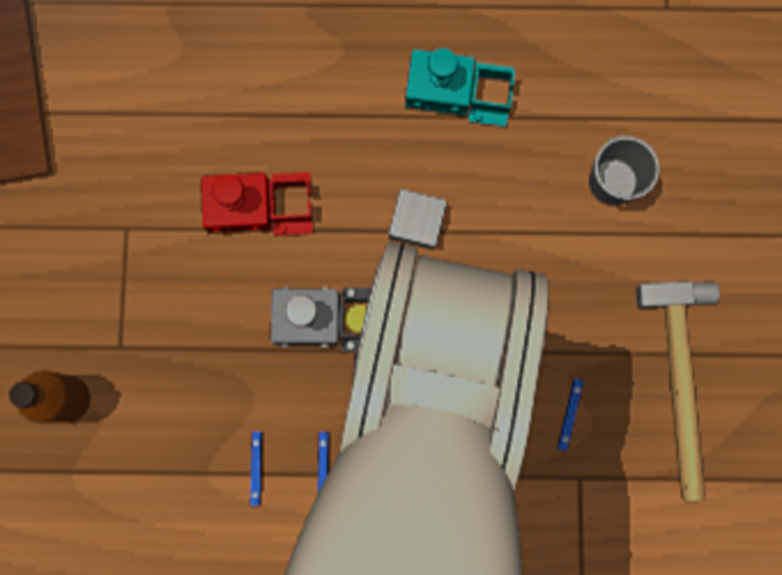

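The wrist view shows the blank at pixel (393,206), centred between the dark rails at (335,203) and (448,207). The top view shows the block, hammer, bottle and cup where they were. The arm is clear, so I'll let it settle and hand in.

Call:
{"fn": "arm_command", "kwargs": {
  "translation": [
    [0,0,-1],
    [0,0,-2],
    [0,0,-2],
    [0,0,-2],
    [0,0,-2],
    [0,0,-2],
    [0,0,-2],
    [0,0,-2]
  ],
  "angular": [
    [0,0,0],
    [0,0,0],
    [0,0,0],
    [0,0,0],
    [0,0,0],
    [0,0,0],
    [0,0,0],
    [0,0,0]
  ],
  "gripper": [0.8,0.8,0.8,0.8,0.8,0.8,0.8,0.8]
}}

```text
clock: 15.5
tcp_pos: [504.0, -16.9, 193.4]
tcp_rot: [180.0, -0.0, 180.0]
force: [0.6, -0.6, 0.3]
finger_gap: 17.2
```

```bash
python3 -c "
from h import *
print(bot.sign_off())"
```

```text
the job is handed in; nothing more can be done
None
```

The job is done and handed in at about 15.5 s of the 51 s allowed. I pressed the plunger once to its hard stop: the tip stopped at z ≈ 62 mm while the force rose from about 13 to 24 N. I let it come back up, and one blank came out. I then pushed the blank along the bench between slightly open fingertips into the dark-rail lane, without lifting it.

**Blank:** the last wrist view put it flat at (467, −17), with the lane centre at about (467, −18). It lies wholly between the rails, about 16 mm from each.

**Feeder:** the plunger is back up at z ≈ 89 mm and brass still shows in the magazine.

**Other things:** the last top view put the hammer, bottle and cup within about 4 mm of where they were at the start. The network's point on the block was about 8 mm off its first reading. I put that down to where the network placed its box, because depth readings of the block before and after the press agreed to about 1.5 mm. The block was partly hidden in the last wrist view, so I did not re-measure it fully after the push.

**Robot:** it finished clear at z ≈ 193 mm, with wrist force readings under 1 N.

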